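# Cure the coated popper heads: set the timer, then hold the lamp over the rack

## Robot

A 6-joint arm with a two-finger parallel gripper is mounted at the origin on the work surface. World frame = base frame: x ahead of the robot, y to its left, z up, the work surface at z = 0. Lengths are in m, angles in rad, forces in N, time in s.
With the tool pointing down it reaches from about 0.325 to 0.85 m from the base axis. Payload 4.4 kg.
Tool frame: the origin (TCP) lies at the very end of the fingers, on their centre line; the grasp point (between the pads) lies 19 mm behind it; x points along the fingers, y is the direction in which the jaws open and shut, and the axes are right-handed (so a half turn about x gives the same grasp; the last joint's range is limited). The gripper opens to 94 mm and grips with 3 to 60 N. Pads are 16 mm wide; open, the fingers measure 119 mm over their backs; the gripper's body (75 mm by 177 mm) begins 78 mm behind the grasp point.
Start: joints at [0.98, 0.207, 1.542, -0, 1.393, -0.15], TCP at [0.245, 0.52, 0.205] pointing down, gripper open.
Joint ranges: [-2.73, 2.73], [-0.86, 2.22], [0.23, 2.46], [-1.11, 4.25], [0.08, 2.63], [-2.82, 2.82]. Speed limits (rad/s): [2.79, 2.79, 3.14, 3.14, 3.14, 3.14].

## Interface

Orientations are given as a 3x3 rotation matrix whose columns are the frame's x, y, z axes.
In Python, from rig import env, camera, recognise, masks_of gives the robot as it stands. The module is installed in compiled form; this text tells all that it offers.
- The arm moves only by the shell command python3 -m handwheel 'ROWS' [FORCE]. ROWS is a JSON object of lists of equal length, an entry for each row: "travel": the shift along the tool's x, y, z in mm, a list of three; "delta_rot": the turn, a rotation vector about the tool's x, y, z in rad, a list of three; "fingers": the opening, from -1 (shut) to 1 (fully open). A call has 1 to 12 rows; each row is the pose to reach, as a shift and turn from the pose commanded when the call began, along the tool's axes at that moment; what a row does not reach only later rows make up. A row lasts 1/12 s, in which the tool goes at most 41.7 mm and 7.16 degrees, less where a joint would pass 70% of its speed; a pose out of reach is approached as far as the arm can. A call with a gripper value outside its range is refused whole. The fingers move at their own pace and stop on an object; FORCE is the grip in N (left out, the last holds). Time passes only in rows, so rows that repeat a pose let the fingers close. It gives the time, the measured TCP pose, the force and the opening at its end, in the units of the state.
- env.get_state(): the state, without advancing time (a new reading comes with each control period).
- camera(name): name is "scene" or "top" or "wrist"; returns a dict with "img" (480x640x3 uint8, red, green, blue), "mtx" (3x3 intrinsics, pixels), "world_to_cam" (4x4, takes a point from world to camera coordinates). Camera axes: x right, y up, looking along -z (the intrinsics and any distortion apply to the point x, -y, -z); pixel columns grow to the right and rows downward; lengths in m; the calibration is good to about 2 mm. A picture is of the moment at which its call begins. There is no depth.
- env.finish_job(): hands the job in, once; it reports no verdict.
Trained networks look in the newest picture that a camera, given by its name, has taken for a name from the list of things; names that differ only in an ending like _2 or _b are one class to them, and where a whole thing is asked for, a point or a joint stands for the part that bears it (a point fixed in the world has none). Each returns a list of dicts, best first, with "score" (0 to 1); they miss things now and then, are a little off and sometimes report something else, mostly with a low value. They report only what shows in the picture. A call takes as long as a camera call. They do not tell look-alikes from the thing itself.
- recognise(query, camera): "extent" ([centre column, centre row, width, height] in pixels, round what is visible of it).
- masks_of(query, camera): "mask" (480x640 bool, what is visible of it) and "extent" ([centre column, centre row, width, height] in pixels, round what is visible of it).
The state is a dict: "time_s": time; "joint_positions": joint angles; "joint_vel": joint speeds; "tau": joint torques, N m; "eef_pos": TCP position; "ee_rot": TCP orientation; "wrist_force": force on the tool from outside, world axes, zero at the start; "ft_torque": the same for the moment, N m; "opening": finger opening in m.
Only numpy, scipy, OpenCV 4.12 (cv2) and the standard library are available. Lean on these libraries where they do the work, as an engineer would, in place of code of your own. Each camera call takes 0.05 s, during which the arm holds its last target.

## Task

On the bench timer press the large end key, then the middle key, then the small end key, one at a time, each fully down and let up again, while the bar lamp stays in its dock. Then pick the lamp up by its top grip, carry it over the thread spool stand, and hold it level, lengthwise over the drying rack that has the cork heads on it, centred on the row, its window about 15 mm above the heads. Do not touch the heads, bump the spool stand or the empty rack, or shift the loose things on the bench, and finish while still holding the lamp there, motionless: do not put it down.

Things in the scene. Friction and masses are not known exactly. Their poses are not given: they have to be found in the camera images.
- timer: White bench timer, fixed, 85 (x) x 160 (y) x 30 mm high, with a raised display bar (46 mm high) along its +x edge. Origin: centre of its underside. Its three black keys stand in a row along its y axis, 12 mm to the -x side of its middle: the large key (34 mm dia) at y = -50 mm, a small one (20 mm dia) at y = 0, a small one at y = +45 mm.
- key_clear_top (a point): Centre of the top face of the large end key (34 mm dia), the first to press. Keys go straight down.
- key_minute_top (a point): Centre of the top face of the middle key (20 mm dia), the second to press.
- key_start_top (a point): Centre of the top face of the small end key (20 mm dia), the third to press.
- key_clear (a joint): Travel of the large key: 0 up, 0.006 m fully down (about 4 N); springs back up.
- key_minute (a joint): Travel of the middle key: 0 up, 0.006 m fully down (about 4 N); springs back up.
- key_start (a joint): Travel of the small end key: 0 up, 0.006 m fully down (about 4 N); springs back up.
- dock: Black lamp dock, fixed, 62 (x) x 150 (y) mm; its floor is 12 mm above the table, with a rim 5 mm wide rising to 18 mm. Origin: centre of its underside.
- lamp: Bar-shaped curing lamp, loose, 0.13 to 0.24 kg, lying in the dock, window down. Aluminium body 44 (x) x 130 (y, its length) x 28 mm high; on it a black rubber grip 24 mm thick (x) x 90 mm long (y), from 28 to 64 mm above the underside: pinch it across x. Origin: centre of the underside, which is the window; z up.
- rack: Drying rack with the heads: wooden block, fixed, 46 (x) x 150 (y, its length) x 30 mm high, carrying a row of five cork popper heads (15 mm dia, 25 mm apart along y) on pins. Origin: centre of the underside.
- rack_heads (a point): On the rack, in the middle of the row, at the height of the heads' tops: 60 mm above the table. Axes as the rack.
- spare_rack: The same wooden block without heads (bare holes), fixed, leave alone. Either rack may be the nearer one.
- spool_stand: Thread stand, fixed, between the lamp and the racks: dark wooden bar 260 (x) x 50 (y) mm with six spools (tops 72 mm above the table) on pegs whose ends stand 100 mm above the table. Origin: centre of the underside. Beyond its far end, at the back of the table, stands a tying vise 191 mm high (base 100 x 130 mm, about 0.82 m from the robot); other fixed equipment lines the back and sides.
- cement: Small amber glass jar with a cap, 34 dia x 65 mm, standing, loose bystander.
- stacker: Brass hair stacker (small stepped tube), 30 dia x 64 mm, standing, loose bystander.
- spool: One loose white thread spool, 34 dia x 40 mm, standing, loose bystander.
- bodkin: Dark wooden-handled needle tool about 150 mm long, lying, loose bystander.
- wax: Small cork-coloured wax block 50 x 35 x 18 mm, loose bystander.
- mug: White mug, 76 dia x 90 mm, loose bystander.
There are look-alikes about, which are no part of the job. What is shaped like the lamp but blue, orange or yellow is not meant.

How it is judged:
On the way, in this order (a step that is already met when the one before it is completed fails the run):
1. the large end key is pressed, alone, lamp in its dock (value of joint key_clear above 0.004 m and value of joint each of key_minute, key_start below 0.0015 m and distance of lamp from where it was at the start of the episode below 0.015 m), for 0.05 s.
2. then the middle key (value of joint key_minute above 0.004 m and value of joint each of key_clear, key_start below 0.0015 m and distance of lamp from where it was at the start of the episode below 0.015 m), for 0.05 s.
3. then the small end key (value of joint key_start above 0.004 m and value of joint each of key_clear, key_minute below 0.0015 m and distance of lamp from where it was at the start of the episode below 0.015 m), for 0.05 s.
4. the lamp is carried over the spool stand (value of joint each of key_clear, key_minute, key_start below 0.0015 m and height (world z) of lamp above 0.1 m and x of lamp in the frame of spool_stand between -0.15 and 0.15 m and y of lamp in the frame of spool_stand between -0.07 and 0.07 m), for 0.05 s.
At the end, for the whole second after the job is handed in: The lamp, held in the fingers and still, has its window centre within 14 mm (horizontally) of the middle of the row of heads and 6 to 26 mm above their tops, its length within 0.14 rad of the rack's (either way round), tilted under 0.1 rad, touching neither rack nor stand; all keys are up (horizontal distance between lamp and rack_heads below 0.014 m and z of lamp in the frame of rack_heads between 0.006 and 0.026 m and angle between the y axis of lamp and the y axis of rack, either way round below 0.14 rad and angle between lamp's own z axis and vertical below 0.1 rad and linear speed of lamp below 0.02 m/s and angular speed of lamp below 0.15 rad/s and contact force between lamp and the fingers above 1 N and contact force between each of rack, spool_stand and anything else below 0.05 N and value of joint each of key_clear, key_minute, key_start below 0.0015 m); the arm keeps its last pose, push and grip.
It fails at once if something touches the rack with the heads (contact force between rack and anything else above 0.5 N).
It fails at once if the spool stand or the spare rack is bumped (contact force between any of spool_stand, spare_rack and anything else above 2 N).
It fails at once if two keys are down at once (value of joint each of key_clear, key_minute above 0.003 m or value of joint each of key_minute, key_start above 0.003 m or value of joint each of key_clear, key_start above 0.003 m).
It fails at once if a loose bystander is moved more than 20 mm (distance of any of cement, stacker, spool, bodkin, wax, mug from where it was at the start of the episode above 0.02 m).
It also fails if it takes over 64 s, if anything falls off the work surface, if the arm or the gripper's body presses on something with over 40 N, if the wrist force passes 120 N, or if a joint passes its speed limit or range.

## Working session

There is one attempt and no reset: what is moved stays moved. The work goes in short steps, Python scripts to look and compute and a shell command to move; the robot and the scene stay as the last step left them, time stands still between calls to the robot, and variables do not carry over. Pictures are saved under pics/ and viewed, and the job is handed in when it is done.

```bash
mkdir -p pics; ls
cat > h.py <<'E'
import numpy as np, cv2
from rig import env, camera, recognise, masks_of
def save(n,img,name): cv2.imwrite(f'pics/{name}.png',cv2.cvtColor(img,cv2.COLOR_RGB2BGR))
def proj(c,P):
    P=np.atleast_2d(P); W=c['world_to_cam']; q=P@W[:3,:3].T+W[:3,3]
    u=np.c_[q[:,0],-q[:,1],-q[:,2]]@c['mtx'].T
    return u[:,:2]/u[:,2:]
def back(c,uv,z):
    uv=np.atleast_2d(uv).astype(float); W=c['world_to_cam']; R=W[:3,:3]; o=-R.T@W[:3,3]
    d=np.c_[uv,np.ones(len(uv))]@np.linalg.inv(c['mtx']).T
    d=np.c_[d[:,0],-d[:,1],-d[:,2]]@R
    return o+d*((z-o[2])/d[:,2])[:,None]
E
python3 - <<'E'
from h import *
s=env.get_state(); print(s['time_s'],s['eef_pos'],s['ee_rot'],s['opening'])
for n in ['top','scene']:
    c=camera(n); save(0,c['img'],n+'0'); print(n,{k:v.tolist() for k,v in c.items() if k!='img'},[k for k in c])
    for q in ['timer','dock','lamp','rack','spare_rack','spool_stand','key_clear','key_minute','key_start','cement','stacker','spool','bodkin','wax','mug']:
        print(n,q,[(round(r['score'],2),np.round(r['extent']).astype(int).tolist()) for r in recognise(q,n)][:4])
E
```

```text
pics
0.0 [0.24490555 0.51934668 0.20430572] [[-1.24326246e-03  4.26668662e-01  9.04407158e-01]
 [-1.90850199e-03  9.04405198e-01 -4.26670360e-01]
 [-9.99997406e-01 -2.25652610e-03 -3.10115041e-04]] 0.09335491642317059
top {'mtx': [[549.3269555197211, 0.0, 321.02544928250467], [0.0, 549.3269555197211, 236.84162403333093], [0.0, 0.0, 1.0]], 'world_to_cam': [[0.025817895000466124, -0.9996666288564638, 0.0002597084857563104, -0.024833658914691897], [0.983269805402322, 0.02544128152544037, 0.1803697063767161, -0.49595534662753027], [-0.18031618363814267, -0.004401402628248002, 0.9835988519579918, -1.3167591824921974], [0.0, 0.0, 0.0, 1.0]]} ['img', 'mtx', 'world_to_cam']
top timer [(0.84, [416, 261, 68, 46])]
top dock [(0.83, [411, 204, 65, 28]), (0.72, [397, 265, 6, 6])]
top lamp [(0.96, [491, 240, 51, 40]), (0.87, [418, 201, 52, 19]), (0.72, [241, 252, 59, 26]), (0.69, [415, 340, 46, 53])]
top rack [(0.87, [210, 179, 64, 31])]
top spare_rack [(0.96, [240, 251, 63, 24]), (0.65, [418, 266, 4, 8]), (0.47, [399, 267, 6, 11]), (0.28, [299, 142, 12, 20])]
top spool_stand [(0.57, [317, 216, 24
[... 1105 characters left out ...]
.76, [160, 208, 56, 36]), (0.56, [218, 252, 52, 32])]
scene rack [(0.66, [434, 320, 74, 46])]
scene spare_rack [(0.94, [404, 248, 68, 37])]
scene spool_stand [(0.81, [319, 260, 44, 107]), (0.54, [235, 208, 68, 38])]
scene key_clear [(0.42, [219, 196, 17, 13])]
scene key_minute [(0.39, [236, 198, 5, 5])]
scene key_start [(0.46, [254, 198, 6, 7])]
scene cement [(0.85, [325, 337, 18, 25])]
scene stacker [(0.6, [500, 268, 19, 18])]
scene spool [(0.75, [369, 208, 13, 16])]
scene bodkin [(0.67, [399, 355, 68, 17]), (0.54, [254, 197, 5, 6])]
scene wax [(0.56, [221, 314, 17, 22]), (0.44, [405, 247, 64, 33])]
scene mug [(0.73, [180, 149, 42, 43]), (0.6, [322, 337, 16, 26]), (0.5, [221, 312, 15, 24])]
```

View pics/top0.png

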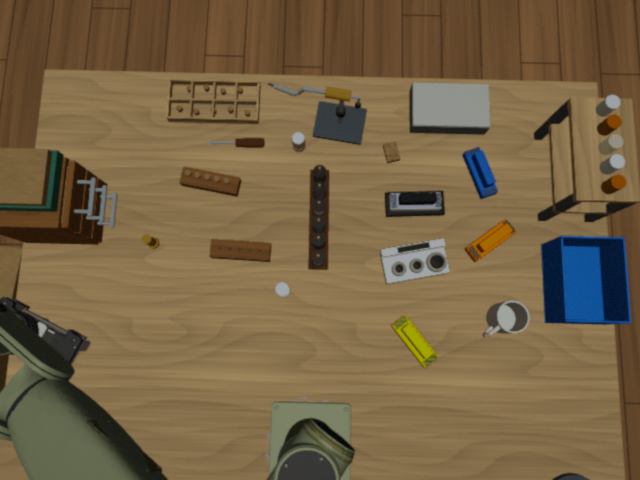

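View pics/scene0.png

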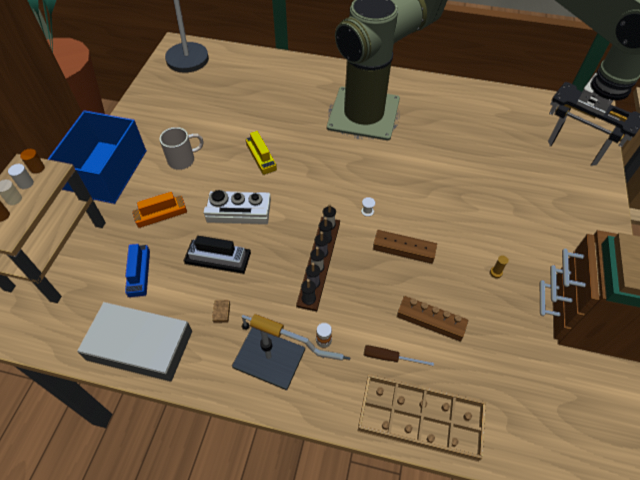

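Run:
```python
import cv2
t=cv2.imread('pics/top0.png');s=cv2.imread('pics/scene0.png')
cv2.imwrite('pics/topc.png',cv2.resize(t[120:360,120:540][:, :],None,fx=1.9,fy=1.9,interpolation=cv2.INTER_CUBIC))
cv2.imwrite('pics/topt.png',cv2.resize(t[180:300,360:520],None,fx=5,fy=5,interpolation=cv2.INTER_CUBIC))
cv2.imwrite('pics/scenec.png',cv2.resize(s[170:300,150:310],None,fx=4.5,fy=4.5,interpolation=cv2.INTER_CUBIC))
```

```text
(no output)
```

View pics/topt.png

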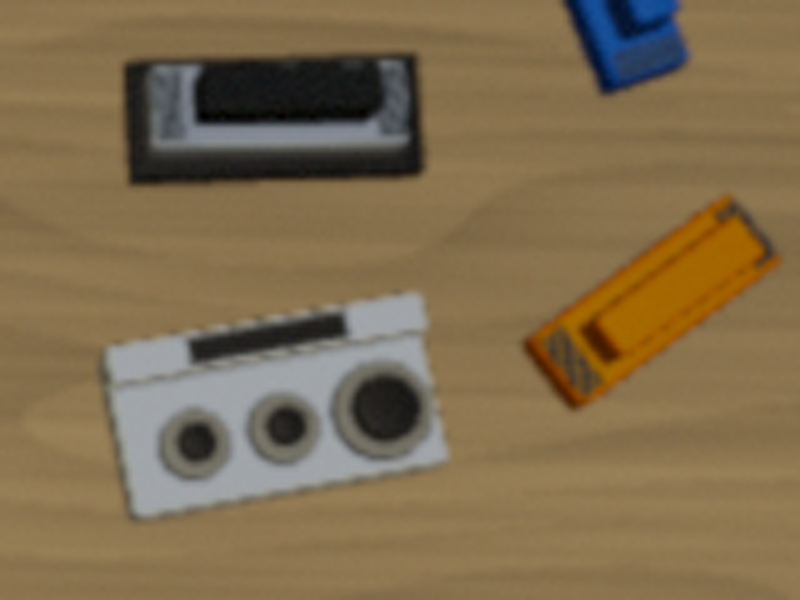

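View pics/scenec.png

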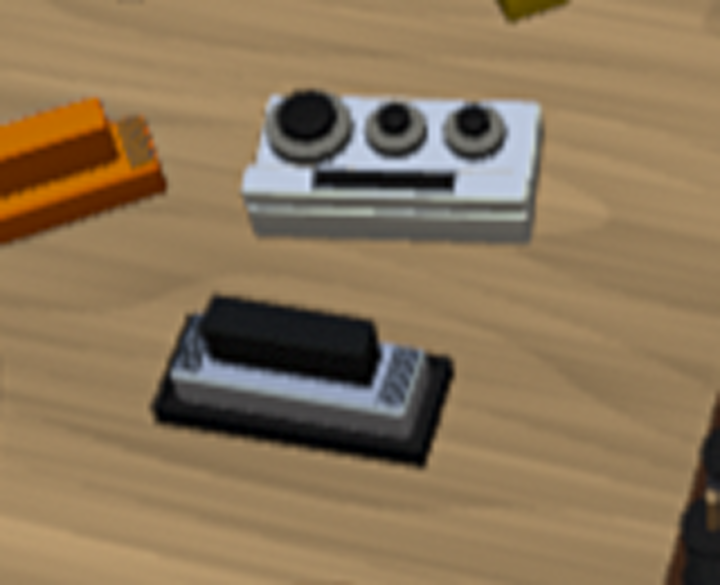

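Run:
```python
from h import *
res={}
for n in ['top','scene']:
    c=camera(n)
    for q,z in [('timer',.03),('lamp',.05),('dock',.012),('rack',.03),('spare_rack',.03),('spool_stand',.02),('key_clear',.03),('key_minute',.03),('key_start',.03)]:
        for m in masks_of(q,n)[:3]:
            M=m['mask']; 
            if M.sum()<5: continue
            ys,xs=np.nonzero(M); r=cv2.minAreaRect(np.c_[xs,ys].astype(np.float32))
            w=back(c,cv2.boxPoints(r),z)
            d=max([(w[1]-w[0]),(w[2]-w[1])],key=np.linalg.norm)
            print(n,q,round(m['score'],2),np.round([xs.mean(),ys.mean()]),'ctr',np.round(back(c,[xs.mean(),ys.mean()],z)[0],3),'rect',np.round(w.mean(0),3),'yaw of long',round(np.degrees(np.arctan2(d[1],d[0]))%180,1),np.round([np.linalg.norm(w[1]-w[0]),np.linalg.norm(w[2]-w[1])],3))
```

```text
top timer 0.56 [414. 261.] ctr [ 0.445 -0.246  0.03 ] rect [ 0.445 -0.247  0.03 ] yaw of long 102.9 [0.168 0.093]
top lamp 0.96 [481. 172.] ctr [ 0.673 -0.41   0.05 ] rect [ 0.673 -0.411  0.05 ] yaw of long 19.7 [0.055 0.129]
top lamp 0.93 [415. 201.] ctr [ 0.592 -0.245  0.05 ] rect [ 0.592 -0.245  0.05 ] yaw of long 92.8 [0.131 0.048]
top lamp 0.72 [490. 239.] ctr [ 0.5  -0.43  0.05] rect [ 0.499 -0.43   0.05 ] yaw of long 126.7 [0.134 0.044]
top dock 0.92 [410. 209.] ctr [ 0.581 -0.239  0.012] rect [ 0.597 -0.25   0.012] yaw of long 93.0 [0.152 0.066]
top rack 0.63 [211. 181.] ctr [0.637 0.274 0.03 ] rect [0.639 0.274 0.03 ] yaw of long 79.1 [0.056 0.156]
top rack 0.36 [400. 268.] ctr [ 0.426 -0.209  0.03 ] rect [ 0.427 -0.209  0.03 ] yaw of long 179.9 [0.017 0.017]
top spare_rack 0.55 [240. 250.] ctr [0.462 0.188 0.03 ] rect [0.461 0.188 0.03 ] yaw of long 87.4 [0.05  0.153]
top spare_rack 0.29 [418. 264.] ctr [ 0.436 -0.254  0.03 ] rect [ 0.436 -0.253  0.03 ] yaw of long 179.6 [0.012 0.013]
top spare_rack 0.17 [412. 207.] ctr [ 0.582 -0.24   0.03 ] rect [ 0.593 -0.248  0.03 ] yaw
[... 1744 characters left out ...]
 0.036]
scene spool_stand 0.89 [319. 260.] ctr [ 0.555 -0.007  0.02 ] rect [ 0.536 -0.007  0.02 ] yaw of long 2.0 [0.31 0.06]
scene key_clear 0.58 [218. 196.] ctr [ 0.431 -0.308  0.03 ] rect [ 0.431 -0.308  0.03 ] yaw of long 40.0 [0.032 0.036]
scene key_clear 0.15 [367. 207.] ctr [0.375 0.078 0.03 ] rect [0.375 0.078 0.03 ] yaw of long 5.3 [0.061 0.032]
scene key_start 0.75 [368. 207.] ctr [0.376 0.078 0.03 ] rect [0.376 0.078 0.03 ] yaw of long 5.3 [0.063 0.032]
scene key_start 0.54 [255. 197.] ctr [ 0.412 -0.213  0.03 ] rect [ 0.412 -0.213  0.03 ] yaw of long 17.5 [0.018 0.02 ]
scene key_start 0.49 [405. 247.] ctr [0.474 0.189 0.03 ] rect [0.475 0.188 0.03 ] yaw of long 88.2 [0.073 0.156]
```

```bash
cat >> h.py <<'E'
from scipy.optimize import least_squares, minimize
def tri(ct,cs,a,b):
    f=lambda X: np.r_[proj(ct,X)[0]-a, proj(cs,X)[0]-b]
    r=least_squares(f,[.5,0,.03]); return r.x, np.abs(r.fun).max()
def silfit(cams,masks,boxes,x0):
    # boxes: list of (cx,cy,z0,z1,sx,sy) ; pose x,y,yaw ; soft IoU by corner hulls
    def cost(p):
        s=0
        for c,m in zip(cams,masks):
            im=np.zeros((480*4,640*4),np.uint8)
            for (bx,by,z0,z1,sx,sy) in boxes:
                P=np.array([[bx+i*sx/2,by+j*sy/2,z] for i in(-1,1) for j in(-1,1) for z in (z0,z1)])
                ca,sa=np.cos(p[2]),np.sin(p[2]); Q=P.copy(); Q[:,0]=p[0]+ca*P[:,0]-sa*P[:,1]; Q[:,1]=p[1]+sa*P[:,0]+ca*P[:,1]
                h=cv2.convexHull(((proj(c,Q)+.5)*4).astype(np.int32)); cv2.fillConvexPoly(im,h,1)
            M=cv2.resize(m.astype(np.uint8),None,fx=4,fy=4,interpolation=cv2.INTER_NEAREST)
            s-= (im&M).sum()/(im|M).sum()
        return s
    sim=np.array([x0]+[np.array(x0)+d for d in ([.01,0,0],[0,.01,0],[0,0,.08])])
    r=minimize(cost,x0,method='Nelder-Mead',options=dict(initial_simplex=sim,xatol=1e-4,fatol=1e-4)); return r.x,r.fun
E
python3 - <<'E'
from h import *
ct,cs=camera('top'),camera('scene')
K=[((437.2,261.6),(218.7,196)),((417.2,265.2),(238,196.9)),((399.2,268.2),(255.3,196.9))]
for a,b in K: print('key',tri(ct,cs,a,b), back(ct,a,.04)[0],back(cs,b,.04)[0])
def pick(q,px):
    out=[]
    for n,p in zip(('top','scene'),px):
        ms=masks_of(q,n); ms=[m for m in ms if np.hypot(m['extent'][0]-p[0],m['extent'][1]-p[1])<12]
        out.append(ms[0]['mask'] if ms else None); 
    return out
for q,px,boxes,x0 in [('timer',[(416,261),(236,207)],[(0,0,0,.03,.085,.16),(.034,0,.03,.046,.017,.16)],[.44,-.247,.17]),
  ('lamp',[(415,201),(217,252)],[(0,0,.012,.040,.044,.13),(0,0,.04,.076,.024,.09)],[.59,-.245,.05]),
  ('rack',[(210,181),(433,319)],[(0,0,0,.03,.046,.15)]+[(0,.025*k,.03,.06,.013,.013) for k in(-2,-1,0,1,2)],[.635,.274,-.17]),
  ('spare_rack',[(240,251),(404,248)],[(0,0,0,.03,.046,.15)],[.46,.188,-.04]),
  ('spool_stand',[(318,217),(319,260)],[(0,0,0,.015,.26,.05)]+[((k-2.5)*.042,0,.015,.1,.025,.025) for k in range(6)],[.55,-.005,.03])]:
    ms=pick(q,px); cams=[c for c,m in zip((ct,cs),ms) if m is not None]; mm=[m for m in ms if m is not None]
    print(q,len(mm), *[np.round(v,4) for v in silfit(cams,mm,boxes,x0)])
E
```

```text
key (array([ 0.4419468 , -0.29896668,  0.04430934]), np.float64(0.1643416155422983)) [ 0.44267373 -0.30025048  0.04      ] [ 0.43876792 -0.30039512  0.04      ]
key (array([ 0.43199308, -0.2501629 ,  0.04300245]), np.float64(0.07105825528657306)) [ 0.43244373 -0.25084683  0.04      ] [ 0.42975855 -0.25113073  0.04      ]
key (array([ 0.42319314, -0.20586887,  0.04541156]), np.float64(0.06197675717095308)) [ 0.42385258 -0.20648473  0.04      ] [ 0.4191582  -0.20788215  0.04      ]
timer 2 [ 0.4446 -0.2485  0.2059] -1.9038
lamp 2 [ 0.5981 -0.2493  0.0651] -1.7554
rack 2 [ 0.6406  0.2757 -0.1797] -1.872
spare_rack 2 [ 0.4634  0.1895 -0.0432] -1.9008
spool_stand 1 [ 0.5507 -0.0055  0.0118] -0.9484
```

Candidates shaped like the lamp (top view): black/aluminium one in the dock (415,203), blue (480,172), orange (490,240), yellow (413,341). The crop shows that the one in the dock has an aluminium body and a black grip, so that is the lamp. Heads are on the far rack (210,180); the near one (240,251) is bare.

```bash
python3 -m handwheel '{"travel":[[0,-259,316],[0,-259,316],[0,-259,316],[0,-259,316],[0,-259,316],[0,-259,316],[0,-259,316],[0,-259,316],[0,-259,316],[0,-259,316],[0,-259,316],[0,-259,316]],"delta_rot":[[1.075,0,0],[1.075,0,0],[1.075,0,0],[1.075,0,0],[1.075,0,0],[1.075,0,0],[1.075,0,0],[1.075,0,0],[1.075,0,0],[1.075,0,0],[1.075,0,0],[1.075,0,0]],"fingers":[-1,-1,-1,-1,-1,-1,-1,-1,-1,-1,-1,-1]}' 20
```

```text
time_s: 4.2
eef_pos: [0.4213, 0.1496, 0.2056]
ee_rot: [[0.0, 0.999, 0.051], [0.0, 0.051, -0.999], [-1.0, 0.0, -0.0]]
wrist_force: [0.2, -0.1, -0.7]
opening: 0.0174
```

```bash
python3 -m handwheel '{"travel":[[0,-2,449],[0,-2,449],[0,-2,449],[0,-2,449],[0,-2,449],[0,-2,449],[0,-2,449],[0,-2,449],[0,-2,449],[0,-2,449],[60,-2,449],[120,-2,449]],"delta_rot":[[0,0,0],[0,0,0],[0,0,0],[0,0,0],[0,0,0],[0,0,0],[0,0,0],[0,0,0],[0,0,0],[0,0,0],[0,0,0],[0,0,0]],"fingers":[-1,-1,-1,-1,-1,-1,-1,-1,-1,-1,-1,-1]}' && python3 -m handwheel '{"travel":[[25,0,0],[25,0,0]],"delta_rot":[[0,0,0],[0,0,0]],"fingers":[-1,-1]}'
python3 - <<'E'
from h import *
s=env.get_state(); print(s['time_s'],s['eef_pos'],s['opening'],s['wrist_force'])
c=camera('scene'); save(0,cv2.resize(c['img'][140:290,140:320],None,fx=4,fy=4,interpolation=2),'p1')
c=camera('wrist'); save(0,c['img'],'w1')
print(proj(c,s['eef_pos']), proj(c,[[.442,-.299,.044],[.432,-.250,.044],[.423,-.206,.044]]))
E
```

```text
time_s: 5.2
eef_pos: [0.4469, -0.2962, 0.1306]
ee_rot: [[0.008, 0.999, 0.054], [-0.008, 0.054, -0.999], [-1.0, 0.008, 0.009]]
wrist_force: [0.9, -0.5, -0.4]
opening: 0.001
time_s: 5.37
eef_pos: [0.4394, -0.2865, 0.096]
ee_rot: [[-0.01, 0.998, 0.056], [0.01, 0.056, -0.998], [-1.0, -0.009, -0.01]]
wrist_force: [-1.2, 1.1, -1.1]
opening: -0.0
5.3667 [ 0.43943128 -0.28645439  0.09603719] -2.583669969301002e-05 [-1.20929824  1.09293438 -1.09968046]
[[306.35295871 287.22389692]] [[310.87654814 272.18960866]
 [298.42295192 191.83043616]
 [285.91080278 111.33207865]]
```

View pics/p1.png

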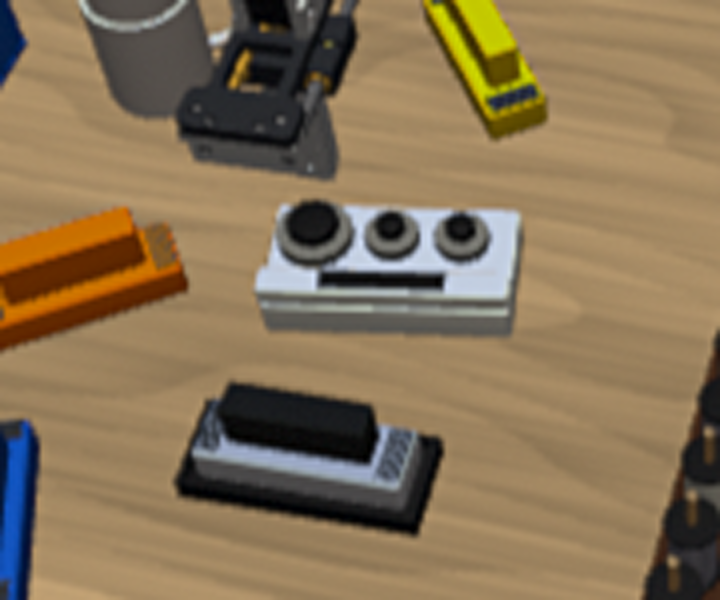

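View pics/w1.png

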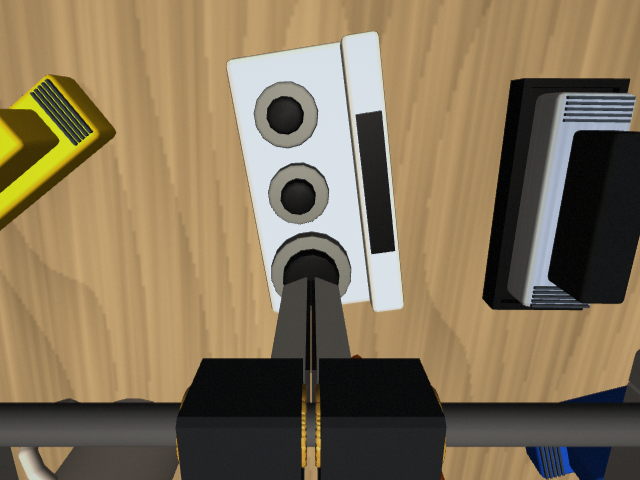

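```bash
python3 -m handwheel '{"travel":[[0,0,0],[0,0,0]],"delta_rot":[[0,0,0],[0,0,0]],"fingers":[-1,-1]}'
python3 - <<'E'
from h import *
c=camera('wrist'); 
s=env.get_state();R=s['ee_rot'];print(s['time_s'],s['eef_pos'],R)
for uv in [(299,196),(285,115)]: print(back(c,uv,.044))
E
```

```text
time_s: 5.63
eef_pos: [0.4451, -0.2917, 0.1054]
ee_rot: [[0.004, 0.998, 0.057], [-0.003, 0.057, -0.998], [-1.0, 0.004, 0.004]]
wrist_force: [0.3, 0.1, -0.2]
opening: 0.0009
5.6833 [ 0.44493355 -0.29180874  0.10532584] [[ 0.00385651  0.99840661  0.05629723]
 [-0.00346475  0.05631065 -0.99840728]
 [-0.99998656  0.00365531  0.00367639]]
[[ 0.43674601 -0.25803337  0.044     ]]
[[ 0.42666425 -0.21249875  0.044     ]]
```

```bash
python3 -m handwheel '{"travel":[[0,-3,8],[30,-3,8],[50,-3,8],[58,-3,8],[61,-3,8],[63,-3,8],[65,-3,8],[66,-3,8],[67,-3,8],[67,-3,8],[67,-3,8]],"delta_rot":[[0,0,0],[0,0,0],[0,0,0],[0,0,0],[0,0,0],[0,0,0],[0,0,0],[0,0,0],[0,0,0],[0,0,0],[0,0,0]],"fingers":[-1,-1,-1,-1,-1,-1,-1,-1,-1,-1,-1]}'
python3 - <<'E'
from h import *
c=camera('wrist'); save(0,c['img'],'w2')
c=camera('scene'); save(0,cv2.resize(c['img'][140:290,140:320],None,fx=4,fy=4,interpolation=2),'p2')
E
```

```text
time_s: 6.6
eef_pos: [0.4404, -0.3, 0.0451]
ee_rot: [[-0.002, 0.998, 0.056], [-0.0, 0.056, -0.998], [-1.0, -0.002, -0.0]]
wrist_force: [-17.6, 14.8, 53.1]
opening: 0.0003
```

View pics/w2.png

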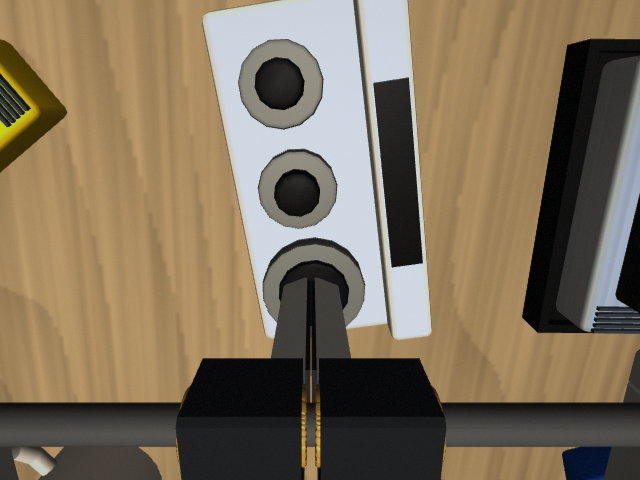

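View pics/p2.png

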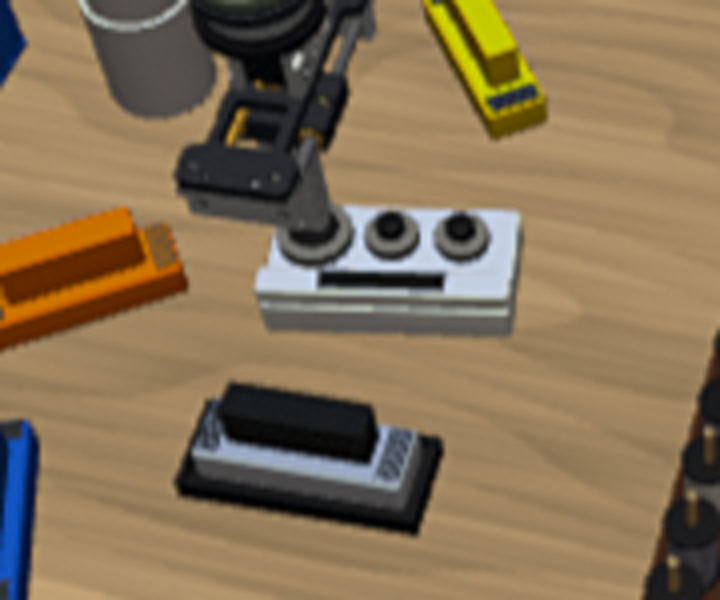

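Run:
```python
import cv2,numpy as np
a=cv2.imread('pics/scene0.png')[182:222,200:280]
b=cv2.imread('pics/p2.png'); b=cv2.resize(b,(180,150),interpolation=cv2.INTER_AREA)[42:82,60:140]
o=np.vstack([cv2.resize(x,None,fx=7,fy=7,interpolation=cv2.INTER_CUBIC) for x in (a,b)])
o=np.clip(o.astype(float)*2.2,0,255).astype('uint8')
cv2.imwrite('pics/cmp.png',o)
```

```text
(no output)
```

View pics/cmp.png

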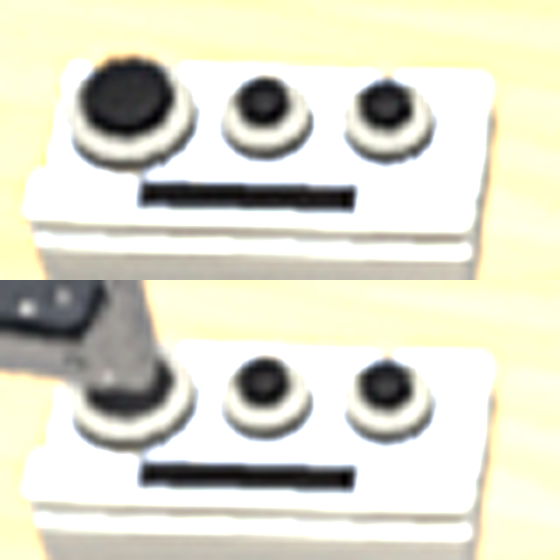

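```bash
python3 -m handwheel '{"travel":[[-10,0,0],[-17,0,0],[-17,0,0],[-17,0,0]],"delta_rot":[[0,0,0],[0,0,0],[0,0,0],[0,0,0]],"fingers":[-1,-1,-1,-1]}'
python3 - <<'E'
from h import *
c=camera('scene'); save(0,cv2.resize(c['img'][182:222,200:280],None,fx=7,fy=7,interpolation=2),'p3')
E
python3 -m handwheel '{"travel":[[4,0,0],[4,0,0],[4,0,0]],"delta_rot":[[0,0,0],[0,0,0],[0,0,0]],"fingers":[-1,-1,-1]}'
python3 -m handwheel '{"travel":[[2,0,0],[2,0,0],[2,0,0]],"delta_rot":[[0,0,0],[0,0,0],[0,0,0]],"fingers":[-1,-1,-1]}'
python3 -m handwheel '{"travel":[[2,0,0],[2,0,0],[2,0,0]],"delta_rot":[[0,0,0],[0,0,0],[0,0,0]],"fingers":[-1,-1,-1]}'
python3 -m handwheel '{"travel":[[2,0,0],[2,0,0],[2,0,0]],"delta_rot":[[0,0,0],[0,0,0],[0,0,0]],"fingers":[-1,-1,-1]}'
python3 - <<'E'
from h import *
c=camera('scene'); save(0,cv2.resize(c['img'][182:222,200:280],None,fx=7,fy=7,interpolation=2),'p4')
a=cv2.imread('pics/p3.png');b=cv2.imread('pics/p4.png');cv2.imwrite('pics/p34.png',np.vstack([a,b]))
E
```

```text
time_s: 7.03
eef_pos: [0.4409, -0.3, 0.0534]
ee_rot: [[0.001, 0.998, 0.055], [-0.001, 0.055, -0.998], [-1.0, 0.001, 0.001]]
wrist_force: [-0.2, 0.2, -0.0]
opening: 0.0005
time_s: 7.33
eef_pos: [0.4403, -0.2993, 0.048]
ee_rot: [[-0.001, 0.998, 0.055], [0.0, 0.055, -0.998], [-1.0, -0.001, -0.0]]
wrist_force: [0.5, -1.2, 3.0]
opening: 0.0003
time_s: 7.58
eef_pos: [0.4403, -0.2993, 0.0464]
ee_rot: [[-0.0, 0.998, 0.055], [0.0, 0.055, -0.998], [-1.0, -0.0, -0.0]]
wrist_force: [-1.1, -0.1, 3.8]
opening: 0.0001
time_s: 7.83
eef_pos: [0.4404, -0.2994, 0.0461]
ee_rot: [[-0.001, 0.998, 0.055], [0.0, 0.055, -0.998], [-1.0, -0.001, -0.0]]
wrist_force: [-3.8, 1.8, 13.1]
opening: 0.0004
time_s: 8.08
eef_pos: [0.4404, -0.2994, 0.0458]
ee_rot: [[-0.001, 0.998, 0.055], [0.0, 0.055, -0.998], [-1.0, -0.001, -0.0]]
wrist_force: [-6.7, 5.2, 24.1]
opening: 0.0006
```

View pics/p34.png

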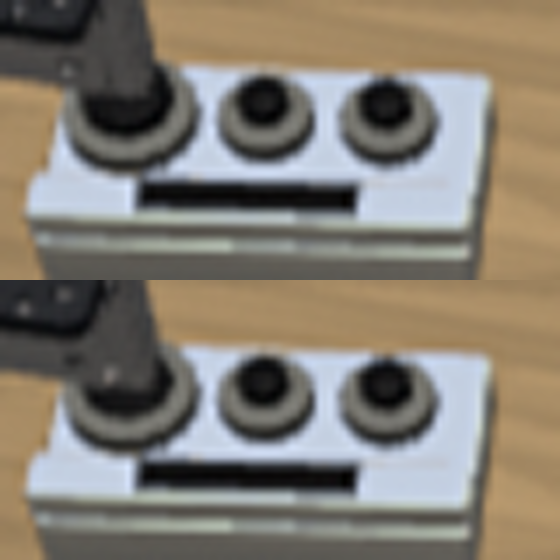

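Force curve (3.0 → 3.8 N, then a hard stop at TCP z 0.046) shows that the large key went fully down. I lift and move over the middle key.

```bash
python3 -m handwheel '{"travel":[[-20,0,0],[-40,0,0],[-40,-11,-47],[-40,-11,-47],[-40,-11,-47],[-40,-11,-47],[-40,-11,-47],[-40,-11,-47]],"delta_rot":[[0,0,0],[0,0,0],[0,0,0],[0,0,0],[0,0,0],[0,0,0],[0,0,0],[0,0,0]],"fingers":[-1,-1,-1,-1,-1,-1,-1,-1]}'
python3 - <<'E'
from h import *
c=camera('wrist'); save(0,c['img'],'w3'); s=env.get_state(); print(s['eef_pos'],proj(c,[s['eef_pos'],[.442,-.3,.052],[.432,-.252,.052],[.4235,-.208,.052]]))
E
```

```text
time_s: 8.8
eef_pos: [0.4272, -0.2538, 0.0823]
ee_rot: [[-0.0, 0.999, 0.054], [-0.0, 0.054, -0.999], [-1.0, -0.0, 0.0]]
wrist_force: [-0.7, 0.4, -0.3]
opening: 0.0006
[ 0.42712078 -0.25376729  0.08230171] [[309.96177946 292.79296606]
 [331.52784301 345.60737565]
 [319.28277617 266.79395702]
 [307.95547132 185.58822802]]
```

View pics/w3.png

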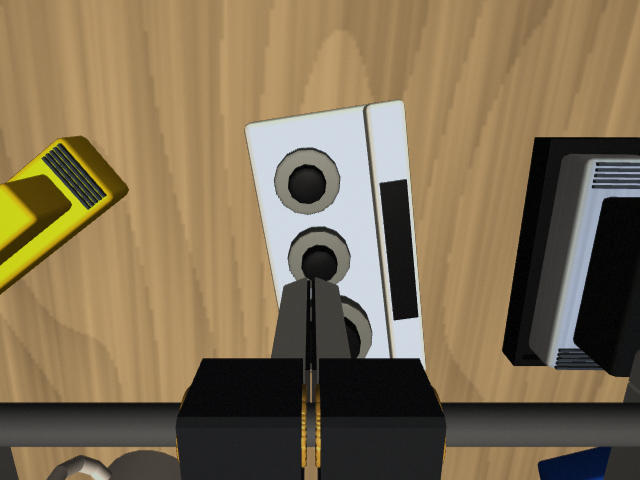

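```bash
python3 -m handwheel '{"travel":[[10,5,-3],[22,5,-3],[28,5,-3],[31,5,-3],[33,5,-3],[35,5,-3],[36,5,-3],[37,5,-3],[38,5,-3],[39,5,-3],[39,5,-3]],"delta_rot":[[0,0,0],[0,0,0],[0,0,0],[0,0,0],[0,0,0],[0,0,0],[0,0,0],[0,0,0],[0,0,0],[0,0,0],[0,0,0]],"fingers":[-1,-1,-1,-1,-1,-1,-1,-1,-1,-1,-1]}'
```

```text
time_s: 9.77
eef_pos: [0.4314, -0.2494, 0.0459]
ee_rot: [[-0.001, 0.998, 0.055], [0.001, 0.055, -0.998], [-1.0, -0.001, -0.001]]
wrist_force: [-7.2, 5.2, 18.2]
opening: 0.0003
```

```bash
python3 -m handwheel '{"travel":[[-20,0,0],[-40,0,0],[-40,-3,-22],[-40,-6,-43],[-40,-6,-43],[-40,-6,-43]],"delta_rot":[[0,0,0],[0,0,0],[0,0,0],[0,0,0],[0,0,0],[0,0,0]],"fingers":[-1,-1,-1,-1,-1,-1]}'; python3 -m handwheel '{"travel":[[10,0,0],[22,0,0],[28,0,0],[31,0,0],[33,0,0],[35,0,0],[36,0,0],[37,0,0],[38,0,0],[40,0,0],[40,0,0]],"delta_rot":[[0,0,0],[0,0,0],[0,0,0],[0,0,0],[0,0,0],[0,0,0],[0,0,0],[0,0,0],[0,0,0],[0,0,0],[0,0,0]],"fingers":[-1,-1,-1,-1,-1,-1,-1,-1,-1,-1,-1]}'
```

```text
time_s: 10.27
eef_pos: [0.4236, -0.207, 0.0838]
ee_rot: [[0.001, 0.998, 0.056], [-0.001, 0.056, -0.998], [-1.0, 0.001, 0.001]]
wrist_force: [-0.1, -1.0, -0.3]
opening: 0.0006
time_s: 11.18
eef_pos: [0.4233, -0.2075, 0.0459]
ee_rot: [[-0.001, 0.998, 0.056], [-0.0, 0.056, -0.998], [-1.0, -0.001, 0.0]]
wrist_force: [-8.1, 2.6, 17.1]
opening: 0.0009
```

```bash
python3 -m handwheel '{"travel":[[-40,0,0],[-80,0,0],[-125,20,10],[-125,60,20],[-125,100,35],[-125,140,45],[-125,172,51],[-125,172,51],[-125,172,51],[-125,172,51],[-125,172,51],[-125,172,51]],"delta_rot":[[0,0,0],[0,0,0],[0,0,0],[0,0,0],[0,0,0],[0,0,0],[0,0,0],[0,0,0],[0,0,0],[0,0,0],[0,0,0],[0,0,0]],"fingers":[-1,-1,1,1,1,1,1,1,1,1,1,1]}'
python3 - <<'E'
from h import *
c=camera('wrist'); save(0,c['img'],'w4'); s=env.get_state(); print(s['eef_pos'],s['opening'],proj(c,[s['eef_pos'],[.598,-.249,.04]]))
for m in masks_of('lamp','wrist')[:3]: print(m['score'],m['extent'])
def box(p,z,sx,sy):
    P=np.array([[i*sx/2,j*sy/2] for i,j in((-1,-1),(1,-1),(1,1),(-1,1))]);ca,sa=np.cos(p[2]),np.sin(p[2])
    return np.c_[P@np.array([[ca,sa],[-sa,ca]])+p[:2],np.full(4,z)]
im=c['img'].copy(); p=(.598,-.249,.05)
for z,sx,sy,col in[(.04,.044,.13,(255,0,0)),(.076,.024,.09,(0,255,0)),(.018,.062,.15,(255,255,0))]:
    cv2.polylines(im,[proj(c,box(p,z,sx,sy)).astype(int)],True,col,1)
save(0,im,'w4o')
E
```

```text
time_s: 12.18
eef_pos: [0.5969, -0.2484, 0.1692]
ee_rot: [[0.0, 0.999, 0.054], [-0.0, 0.054, -0.999], [-1.0, 0.0, 0.0]]
wrist_force: [-0.6, 0.6, -0.0]
opening: 0.0637
[ 0.59701896 -0.24847091  0.1693676 ] 0.0679161502867963 [[310.21496247 293.10103656]
 [311.75122654 223.30628611]]
0.84 [204.1, 411.0, 104.5, 137.2]
0.83 [310.5, 219.8, 59.2, 164.4]
0.82 [360.9, 408.8, 85.0, 88.5]
```

View pics/w4o.png

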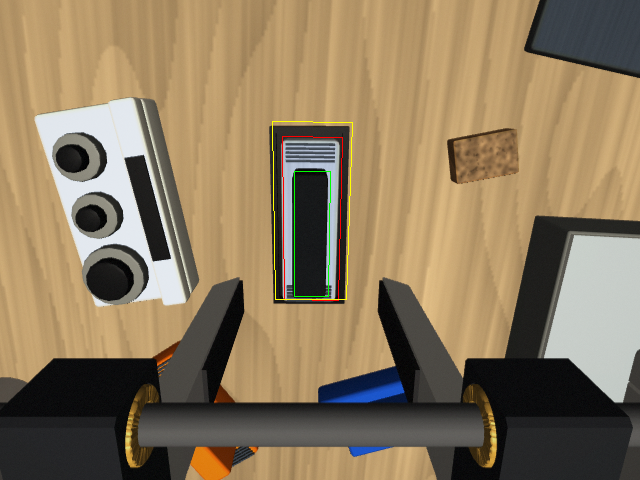

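```bash
python3 -m handwheel '{"travel":[[20,0,2],[50,0,2],[80,0,2],[100,0,2],[115,0,2],[121,0,2],[121,0,2],[121,0,2],[121,0,2]],"delta_rot":[[0,0,0],[0,0,0],[0,0,0],[0,0,0],[0,0,0],[0,0,0],[0,0,0],[0,0,0],[0,0,0]],"fingers":[1,1,1,1,1,1,1,1,1]}'
python3 - <<'E'
from h import *
c=camera('wrist'); save(0,c['img'],'w5')
E
```

```text
time_s: 13.03
eef_pos: [0.5992, -0.2513, 0.0496]
ee_rot: [[0.003, 0.998, 0.055], [-0.002, 0.055, -0.998], [-1.0, 0.003, 0.002]]
wrist_force: [0.1, 0.3, -0.0]
opening: 0.094
```

View pics/w5.png

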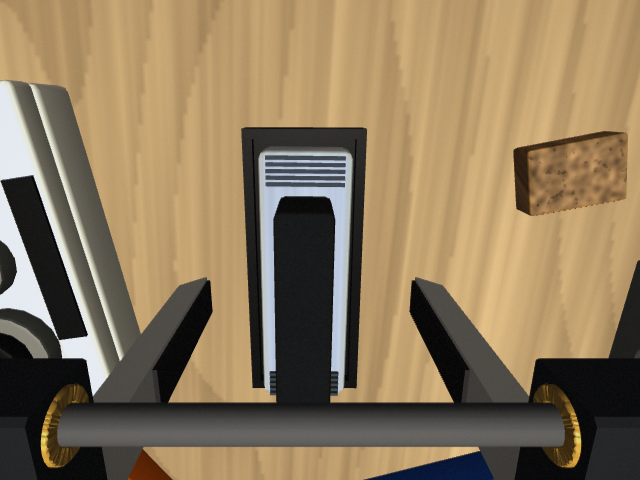

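```bash
python3 -m handwheel '{"travel":[[0,-2,0],[0,-2,0],[0,-2,0],[0,-2,0],[0,-2,0],[0,-2,0],[0,-2,0],[0,-2,0],[0,-2,0],[0,-2,0],[0,-2,0],[0,-2,0]],"delta_rot":[[0,0,0],[0,0,0],[0,0,0],[0,0,0],[0,0,0],[0,0,0],[0,0,0],[0,0,0],[0,0,0],[0,0,0],[0,0,0],[0,0,0]],"fingers":[-1,-1,-1,-1,-1,-1,-1,-1,-1,-1,-1,-1]}' 30; python3 -m handwheel '{"travel":[[-4,0,0],[-10,0,0],[-18,0,0],[-30,0,0],[-30,0,0],[-30,0,0]],"delta_rot":[[0,0,0],[0,0,0],[0,0,0],[0,0,0],[0,0,0],[0,0,0]],"fingers":[-1,-1,-1,-1,-1,-1]}';python3 - <<'E'
from h import *
c=camera('wrist'); save(0,c['img'],'w6')
c=camera('scene'); save(0,cv2.resize(c['img'][140:290,140:320],None,fx=4,fy=4,interpolation=2),'p6')
E
```

```text
time_s: 14.08
eef_pos: [0.596, -0.2507, 0.0475]
ee_rot: [[-0.0, 0.998, 0.055], [0.0, 0.055, -0.998], [-1.0, -0.0, -0.0]]
wrist_force: [-0.1, 0.4, 0.1]
opening: 0.0243
time_s: 14.58
eef_pos: [0.5973, -0.2514, 0.0796]
ee_rot: [[0.003, 0.998, 0.055], [-0.002, 0.055, -0.998], [-1.0, 0.003, 0.002]]
wrist_force: [-0.4, -0.1, -2.6]
opening: 0.0237
```

View pics/p6.png

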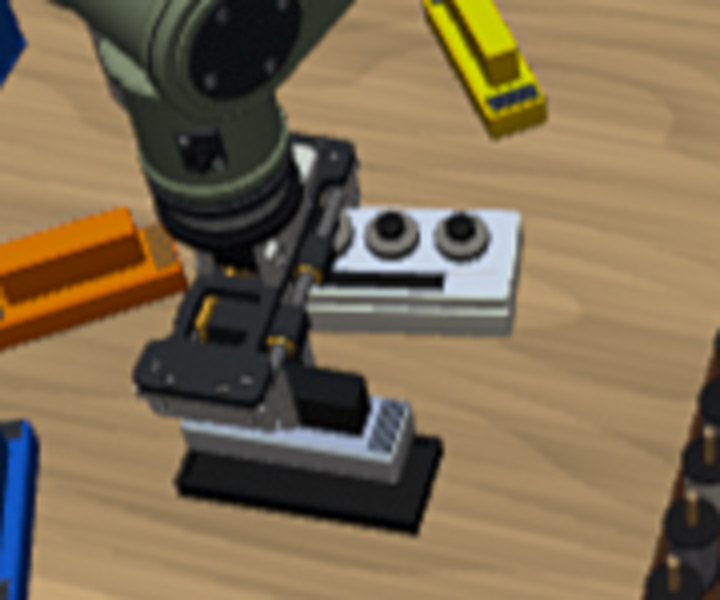

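View pics/w6.png

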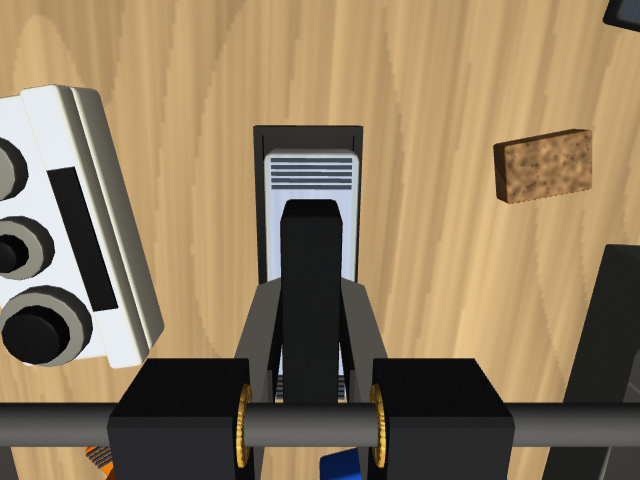

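```bash
python3 -m handwheel '{"travel":[[-20,0,0],[-50,0,0],[-85,0,-5],[-110,0,-20],[-120,1,-45],[-120,2,-75],[-120,2,-105],[-120,2,-135],[-120,2,-165],[-120,2,-195],[-120,2,-225],[-120,2,-250]],"delta_rot":[[0,0,0],[0,0,0],[0,0,0],[0,0,0],[0,0,0],[0,0,0],[0,0,0],[0,0,0],[0,0,0],[0,0,0],[0,0,0],[0,0,0]],"fingers":[-1,-1,-1,-1,-1,-1,-1,-1,-1,-1,-1,-1]}'; python3 -m handwheel '{"travel":[[0,0,0],[0,0,0],[0,0,0]],"delta_rot":[[0,0,0],[0,0,0],[0,0,0]],"fingers":[-1,-1,-1]}'
python3 - <<'E'
from h import *
c=camera('wrist'); save(0,c['img'],'w7')
c=camera('scene'); save(0,c['img'],'p7')
E
```

```text
time_s: 15.68
eef_pos: [0.5833, 0.0013, 0.1968]
ee_rot: [[-0.002, 0.998, 0.056], [0.001, 0.056, -0.998], [-1.0, -0.002, -0.001]]
wrist_force: [-0.2, 0.3, -1.6]
opening: 0.0236
time_s: 15.93
eef_pos: [0.584, -0.0013, 0.1972]
ee_rot: [[-0.001, 0.998, 0.055], [-0.001, 0.055, -0.998], [-1.0, -0.001, 0.001]]
wrist_force: [-0.3, -0.6, -2.4]
opening: 0.0237
```

View pics/p7.png

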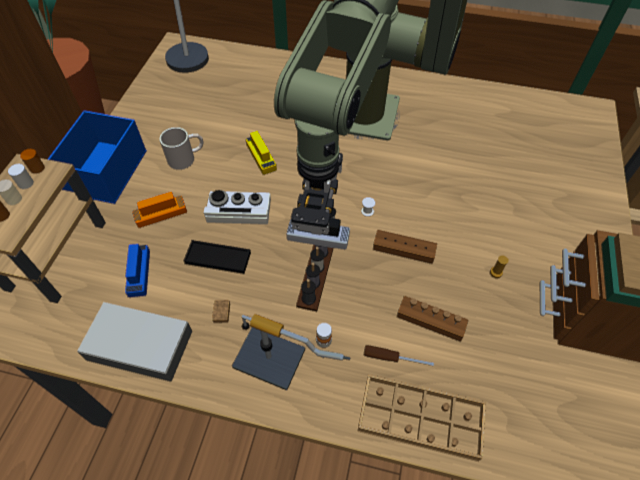

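View pics/w7.png

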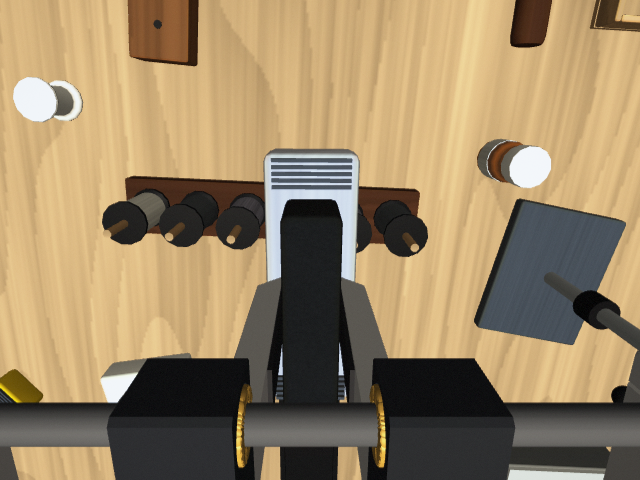

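```bash
python3 -m handwheel '{"travel":[[0,5,-20],[0,15,-50],[0,25,-80],[0,32,-110],[0,38,-140],[0,43,-160],[0,45,-169],[0,45,-169],[0,45,-169],[0,45,-169],[0,45,-169]],"delta_rot":[[0.02,0,0],[0.06,0,0],[0.1,0,0],[0.15,0,0],[0.2,0,0],[0.23,0,0],[0.235,0,0],[0.235,0,0],[0.235,0,0],[0.235,0,0],[0.235,0,0]],"fingers":[-1,-1,-1,-1,-1,-1,-1,-1,-1,-1,-1]}'
python3 - <<'E'
from h import *
c=camera('wrist'); s=env.get_state(); print(s['eef_pos'])
def box(p,z,sx,sy):
    P=np.array([[i*sx/2,j*sy/2] for i,j in((-1,-1),(1,-1),(1,1),(-1,1))]);ca,sa=np.cos(p[2]),np.sin(p[2])
    return np.c_[P@np.array([[ca,sa],[-sa,ca]])+p[:2],np.full(4,z)]
im=c['img'].copy(); p=(.6406,.2757,-.18)
cv2.polylines(im,[proj(c,box(p,.03,.046,.15)).astype(int)],True,(0,255,0),1)
for k in range(-2,3):
    q=[p[0]-np.sin(p[2])*.025*k,p[1]+np.cos(p[2])*.025*k,.06]; u=proj(c,q)[0]; print(k,u); cv2.circle(im,tuple(u.astype(int)),2,(255,0,0),-1)
save(0,im,'w8')
E
```

```text
time_s: 16.95
eef_pos: [0.6199, 0.1684, 0.1975]
ee_rot: [[-0.0, 0.984, -0.181], [-0.001, -0.181, -0.984], [-1.0, -0.0, 0.001]]
wrist_force: [0.2, 0.2, -2.7]
opening: 0.0237
[0.61998673 0.16862794 0.19763538]
-2 [311.54530339 143.28138641]
-1 [311.52575081 108.46743918]
0 [311.50525445  71.9730649 ]
1 [311.4837443   33.67358629]
2 [311.46114321  -6.56832038]
```

View pics/w8.png

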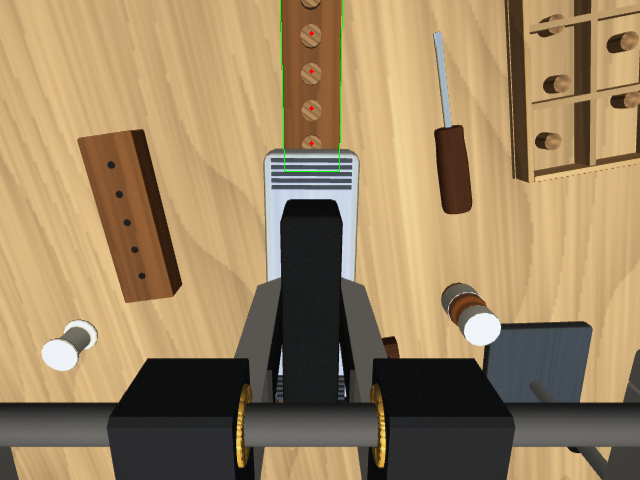

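```bash
python3 -m handwheel '{"travel":[[0,0,-20],[0,1,-45],[0,1,-70],[0,1,-90],[0,1,-102],[0,1,-108],[15,1,-108],[35,1,-108],[55,1,-108],[67,1,-108],[72,1,-108],[72,1,-108]],"delta_rot":[[0,0,0],[0,0,0],[0,0,0],[0,0,0],[0,0,0],[0,0,0],[0,0,0],[0,0,0],[0,0,0],[0,0,0],[0,0,0],[0,0,0]],"fingers":[-1,-1,-1,-1,-1,-1,-1,-1,-1,-1,-1,-1]}';  python3 -m handwheel '{"travel":[[0,0,0],[0,0,0],[0,0,0]],"delta_rot":[[0,0,0],[0,0,0],[0,0,0]],"fingers":[-1,-1,-1]}'
python3 - <<'E'
from h import *
s=env.get_state(); print(s['eef_pos'])
c=camera('scene'); save(0,cv2.resize(c['img'][250:370,350:510],None,fx=5,fy=5,interpolation=2),'p9')
c=camera('top'); save(0,cv2.resize(c['img'][130:230,150:280],None,fx=5,fy=5,interpolation=2),'t9')
E
```

```text
time_s: 18.0
eef_pos: [0.6392, 0.2752, 0.1237]
ee_rot: [[-0.003, 0.984, -0.18], [-0.001, -0.18, -0.984], [-1.0, -0.003, 0.002]]
wrist_force: [-0.6, -0.8, -2.2]
opening: 0.0239
time_s: 18.25
eef_pos: [0.6414, 0.2766, 0.1275]
ee_rot: [[0.003, 0.984, -0.179], [0.001, -0.179, -0.984], [-1.0, 0.003, -0.001]]
wrist_force: [1.2, 0.1, -1.7]
opening: 0.0241
[0.64142694 0.27663521 0.12754821]
```

View pics/p9.png

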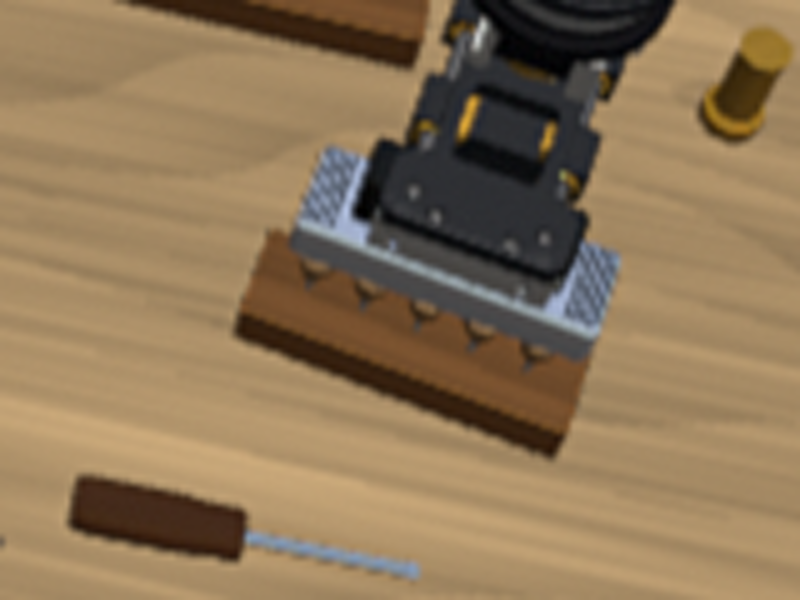

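View pics/t9.png

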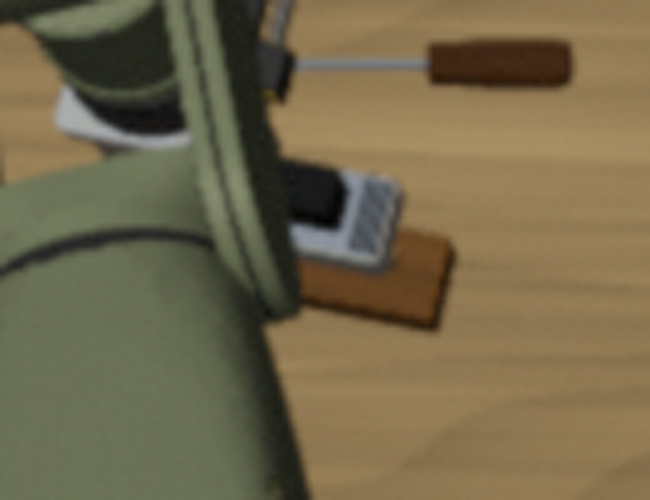

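```bash
python3 -m handwheel '{"travel":[[2,0,1],[4,0,1],[6,0,1],[8,0,1],[10,0,1],[12,0,1],[13,0,1],[14,0,1],[14,0,1],[14,0,1],[14,0,1],[14,0,1]],"delta_rot":[[0,0,0],[0,0,0],[0,0,0],[0,0,0],[0,0,0],[0,0,0],[0,0,0],[0,0,0],[0,0,0],[0,0,0],[0,0,0],[0,0,0]],"fingers":[-1,-1,-1,-1,-1,-1,-1,-1,-1,-1,-1,-1]}';  python3 -m handwheel '{"travel":[[0,0,0],[0,0,0],[0,0,0],[0,0,0],[0,0,0],[0,0,0],[0,0,0],[0,0,0],[0,0,0],[0,0,0],[0,0,0],[0,0,0]],"delta_rot":[[0,0,0],[0,0,0],[0,0,0],[0,0,0],[0,0,0],[0,0,0],[0,0,0],[0,0,0],[0,0,0],[0,0,0],[0,0,0],[0,0,0]],"fingers":[-1,-1,-1,-1,-1,-1,-1,-1,-1,-1,-1,-1]}'
python3 - <<'E'
from h import *
s=env.get_state(); print(s['eef_pos'],s['joint_vel'])
def box(p,z,sx,sy):
    P=np.array([[i*sx/2,j*sy/2] for i,j in((-1,-1),(1,-1),(1,1),(-1,1))]);ca,sa=np.cos(p[2]),np.sin(p[2])
    return np.c_[P@np.array([[ca,sa],[-sa,ca]])+p[:2],np.full(4,z)]
c=camera('scene'); S=5
im=cv2.resize(c['img'][240:360,350:510],None,fx=S,fy=S,interpolation=2); off=np.array([350,240])
e=s['eef_pos']; R=s['ee_rot']; yaw=np.arctan2(R[1,1],R[0,1]); print('yaw',yaw)
def pl(P,col): cv2.polylines(im,[((proj(c,P)+.5-off)*S).astype(int)],True,col,1)
pl(box((e[0],e[1],yaw),e[2]-.0355,.044,.13),(255,0,0)); pl(box((e[0],e[1],yaw),e[2]-.0075,.044,.13),(255,255,0))
pl(box((.6405,.2745,-.18),.03,.046,.15),(0,255,0)); pl(box((.6405,.2745,-.18),.0,.046,.15),(0,255,0))
save(0,im,'p10')
c=camera('wrist'); save(0,c['img'],'w10'); s=env.get_state(); print(s['time_s'],s['eef_pos'])
E
```

```text
time_s: 19.35
eef_pos: [0.6402, 0.2754, 0.1118]
ee_rot: [[0.0, 0.984, -0.179], [0.0, -0.179, -0.984], [-1.0, 0.0, -0.0]]
wrist_force: [-0.5, -1.0, -2.3]
opening: 0.0239
time_s: 20.35
eef_pos: [0.64, 0.2754, 0.1116]
ee_rot: [[-0.0, 0.984, -0.179], [-0.0, -0.179, -0.984], [-1.0, -0.0, 0.0]]
wrist_force: [-0.2, -0.3, -2.5]
opening: 0.0238
[0.64002778 0.27538651 0.11155953] [ 8.62287739e-04  6.40249407e-05 -8.55552622e-04  1.17207480e-03
 -6.90221294e-04 -6.26921877e-04]
yaw -0.1800010702478111
20.45 [0.64003458 0.27538789 0.1115603 ]
```

View pics/p10.png

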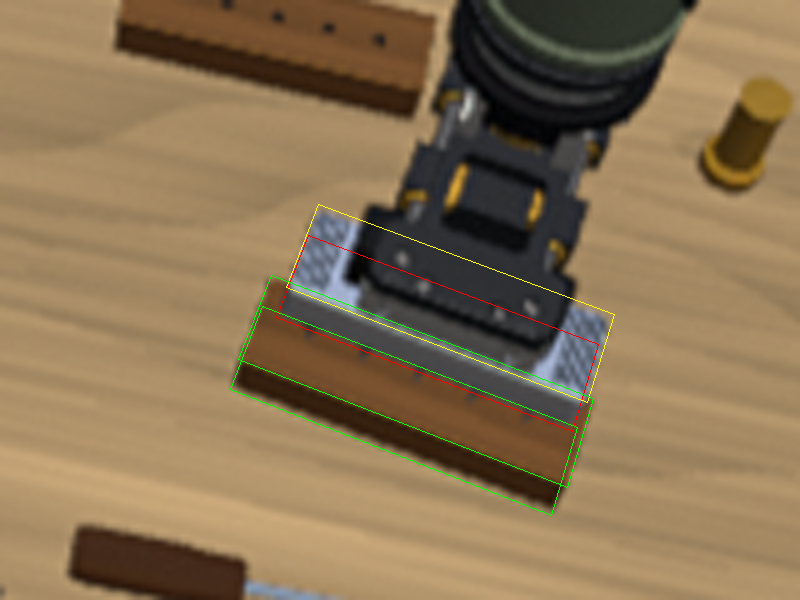

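View pics/w10.png

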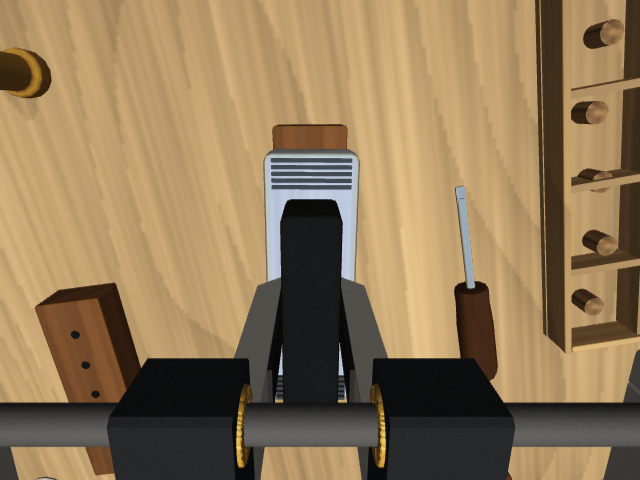

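The overlay matches: the lamp's body edges (scene crop, about (288,290) to (588,400)) and the rack outline sit within about 1 px of prediction. The lamp is level, aligned with the rack and standing still.

```bash
python3 -c "
from rig import env
print(env.finish_job()); s=env.get_state(); print(s['time_s'],s['eef_pos'],s['opening'],s['wrist_force'])"
```

```text
the job is handed in; nothing more can be done
None
the job is handed in; nothing more can be done
```

The job is handed in at about 20.5 s of the 64 s allowed, with the arm holding the lamp still over the heads. No verdict is reported, so I can't confirm a pass.

- **Keys:** I pressed the large end key, then the middle one, then the small end one, each to its hard stop at a tool height of about 46 mm. On the large key the force read 3.0 N, then 3.8 N, before rising sharply at the stop. I pressed the large key twice, because my camera estimate had put its top about 7 mm too low and I wanted to be sure it went down. The first press reached 53 N at the wrist. The other two keys read 17–18 N.
- **Lamp:** I pinched the lamp by its grip at 30 N and carried it over the spool stand with its window about 160 mm above the table. It is now level over the rack with the heads, gripped at an opening of 24 mm.
- **Last checks before handing in:**
  - **Position:** the tool was at (0.640, 0.275, 0.1116). That puts the window about 16 mm above the heads, centred to within about 2 mm and in line with the rack.
  - **Motion and force:** joint speeds were about 0.001 rad/s, and the wrist force was only the lamp's weight.
  - **Picture overlay:** the drawn lamp and rack outlines agreed with the scene camera to about 1 px.
- **Not checked:** I did not re-measure where the loose things stood, but nothing in the pictures or force readings suggested contact with them.

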